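# Push the lamp board home in the corner stop

### The job

Push the pale timber lamp board along the table, without lifting or tipping it, until it is fully home in the dark steel corner stop: its long side flush against the long rail and its end flush against the short end piece. Leave everything else on the table where it is.

Things in the scene. Friction and masses are not known exactly. Their poses are not given: they have to be found in the camera images.
- board: the lamp's mounting board: pale timber block 150 mm long, 100 mm wide, 40 mm thick, loose, flat on the table; dark cable hole in the middle of its top, four small screw heads. Origin: underside centre; x across its width (100 mm), y along its length (150 mm). 0.25 to 0.5 kg; slides under a push of 1 to 4 N. Starts clear of the long rail, on the robot's side of it, within 0.35 rad of parallel.
- stop: corner stop, a fixed L of dark steel angle: walls 30 mm tall, 4 mm thick, a low foot 25 mm wide outside. Origin: inside corner, table height. Inner face of the long rail: plane x = 0, from y = 0 to -360 mm; of the short end piece: plane y = 0, from x = 0 to -90 mm. The rail lies on the side away from the robot, the end piece at the rail's left (+y) end; turned by up to 0.12 rad.
- stop_home (a point): where the board's origin lies when fully home: on the table at x = -50, y = -75 mm in the stop's frame, on the robot's side of the rail; the board's axes are then parallel to the stop's.
- coupling: white plastic pipe coupling, a tube 60 mm in diameter and 55 mm tall standing on end; origin at its underside centre. Bystander; may stand in any of three places round the corner stop.
- jar: small glass jar with a white cap, 58 mm in diameter, 85 mm tall; origin at its underside centre. Bystander; may stand in any of the same three places.
- offcut: offcut of darker timber, 110 x 45 mm and 45 mm tall, clearly smaller than the board; origin at its underside centre, x along its length. Bystander; may lie in any of the same three places.
- dish: white metal lamp dish (bowl), 140 mm in diameter, 55 mm tall; origin at its underside centre. Bystander at the far right.
- bottle: green bottle, 64 mm in diameter, 200 mm tall; origin at its underside centre. Bystander at the far left.
- screwdriver: screwdriver with a black handle, about 200 mm long, lying on the table at the right; x along it. Bystander.
- drill: orange and black cordless drill lying on its side at the left, about 230 mm long, 65 mm tall; x along its barrel. Bystander.
There are look-alikes about, which are no part of the job. What is shaped like the board but blue or pink is not meant.

How it is judged:
By the outcome, as a careful person would: the job done as asked, in the order asked, and still so for the second after the job is handed in, with the robot touching nothing.
It also fails if it takes over 64 s, if anything falls off the work surface, if the arm or the gripper's body presses on something with over 40 N, if the wrist force passes 120 N, or if a joint passes its speed limit or range.

### The arm

A 6-joint arm with a two-finger parallel gripper is mounted at the origin on the work surface. World frame = base frame: x ahead of the robot, y to its left, z up, the work surface at z = 0. Lengths are in m, angles in rad, forces in N, time in s.
With the tool pointing down it reaches from about 0.375 to 0.975 m from the base axis. Payload 3.8 kg.
Tool frame: the origin (TCP) lies on the centre line of the jaws, within the pads' length; the fingertips stand 17 mm ahead of it and the grasp point (between the pads) lies 2 mm behind it (bot.tip_extent is the distance from the TCP to the fingertips, in m); z points along the fingers, y is the line along which they close (so a half turn about z gives the same grasp; the last joint's range is limited). The gripper opens to 85 mm and grips with 20 to 120 N. Pads are 22 mm wide; open, the fingers measure 114 mm over their backs; the gripper's body (76 mm by 85 mm) begins 54 mm behind the grasp point. The pads swing forward as they close: fully open they stand 13 mm farther back than shut.
Start: joints at [-1.294, 0.264, 1.604, -0, 1.274, -0.037], TCP at [0.208, -0.642, 0.248] pointing down, gripper open.
Joint ranges: [-2.63, 2.63], [-0.94, 2.18], [0.31, 2.57], [-1.31, 4.45], [0, 2.66], [-2.55, 2.55]. Speed limits (rad/s): [2.57, 2.57, 3.14, 3.14, 3.14, 3.14].

### API

Orientations are given as a rotation vector (axis times angle).
In Python, from workcell import readout, read_camera, finish_job, bot gives the robot as it stands.
- The arm moves only by the tool jog_arm, never from a script. Its argument "deltas" is one flat list of numbers, 7 for each row, row after row: the shift along the tool's x, y, z in m, then the turn, a rotation vector about the tool's x, y, z in degrees, then the gripper command: -1 is shut, 1 is fully open, values between are in proportion. A call has 1 to 8 rows; each row is the pose to reach, as a shift and turn from the pose commanded when the call began, along the tool's axes at that moment; what a row does not reach only later rows make up. A row lasts 1/10 s, in which the tool goes at most 50 mm and 8.59 degrees, less where a joint would pass 70% of its speed; a pose out of reach is approached as far as the arm can. A call with a gripper value outside its range is refused whole. The fingers move at their own pace and stop on an object; "squeeze" is the grip in N (left out, the last holds). Time passes only in rows, so rows that repeat a pose let the fingers close. It gives the time, the measured TCP pose, the force, the opening and the grip force at its end, in the units of the state.
- readout.read_state(): the state, without advancing time (a new reading comes with each control period).
- read_camera(name): name is "scene" or "top" or "wrist"; returns a dict with "color" (400x640x3 uint8, blue, green, red), "fx", "fy", "cx", "cy" (pixels), "origin" and "attitude" of the camera in the world. Camera axes: x right, y down, z forward; pixel columns grow to the right and rows downward; lengths in m; the calibration is good to about 2 mm. A picture is of the moment at which its call begins. There is no depth.
- finish_job(): hands the job in; it is judged then, once.
The state is a dict: "time": time; "q": joint angles; "joint_vel": joint speeds; "joint_torque": joint torques, N m; "tool_pos": TCP position; "tcp_rot": TCP orientation; "wrist_force": force on the tool from outside, world axes, zero at the start; "torque": the same for the moment, N m; "width": opening from 0.0 (shut) to 1.0 (fully open); "grip_force": force on a finger pad.
Only numpy, scipy, OpenCV 4.12 (cv2) and the standard library are available. Lean on these libraries where they do the work, as an engineer would, in place of code of your own. Each camera call takes 0.05 s, during which the arm holds its last target. There are 200 camera calls.

## Working session

There is one attempt and no reset: what is moved stays moved. The work goes in short steps, Python scripts to look and compute and a tool call to move; the robot and the scene stay as the last step left them, time stands still between calls to the robot, and variables do not carry over. Pictures are saved under pics/ and viewed, at most 10 in all, crops included, and the job is handed in when it is done.

Besides the shell and the picture viewer there is one more tool, called after "Call:" in YAML: its name, and indented under it one key for each argument. jog_arm: Moves the arm, as the interface text tells. Its arguments: {"type":"object","properties":{"deltas":{"type":"array"},"squeeze":{"type":"number"}},"required":["deltas"]}

```bash
mkdir -p pics; python3 - <<'E'
from workcell import readout, read_camera
import cv2
for n in ("top","scene"):
    c=read_camera(n); cv2.imwrite(f"pics/{n}0.png",c["color"])
    print(n,c["fx"],c["fy"],c["cx"],c["cy"],c["origin"],c["attitude"])
s=readout.read_state(); print(s)
E
```

```text
top 462.94950335268 462.94950335268 325.7307039777697 194.21593045120053 [ 0.43492939 -0.07078234  1.69894491] [-2.16837199  2.15515218 -0.07812626]
scene 383.5795655652571 383.5795655652571 314.6644012886987 206.50519058037824 [ 1.20150384 -0.82598414  0.80597626] [-2.10666221 -0.76838226  0.35505845]
{'time': 0.1, 'q': array([-1.29388833e+00,  2.64679041e-01,  1.60525877e+00, -1.92124104e-06,
        1.27369661e+00, -3.69167572e-02]), 'joint_vel': array([-0.00085572, -0.0019149 , -0.00368674, -0.00096732, -0.00025068,
       -0.00170262]), 'joint_torque': array([ 3.90625200e-04, -5.16704571e+01, -3.68591309e+01, -1.88327463e-04,
        6.29774906e-03, -4.34475317e-05]), 'tool_pos': array([ 0.20818516, -0.64142683,  0.24707414]), 'tcp_rot': array([-3.10099446e+00, -4.90618508e-01,  3.86542050e-04]), 'wrist_force': array([ 0.28597557, -0.14643454,  0.49557004]), 'torque': array([ 0.03071469, -0.01312208, -0.01493275]), 'grip_force': 0.0, 'width': 1.0018625008868987}
```

View pics/top0.png

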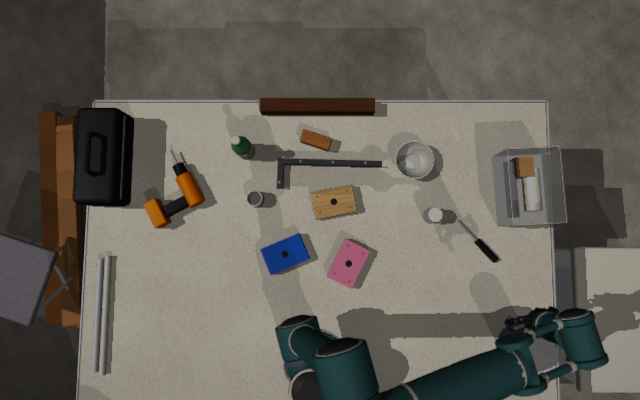

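View pics/scene0.png

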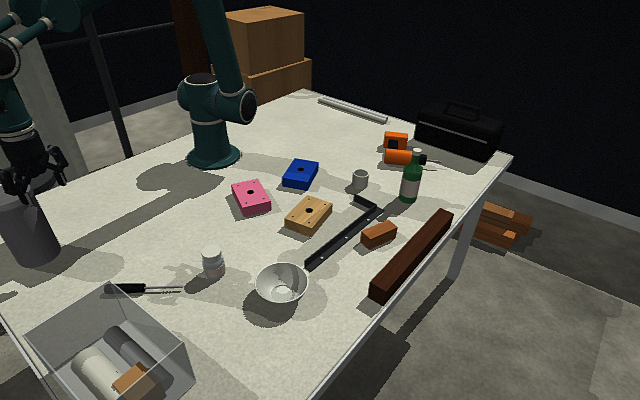

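Top view: there are three board-shaped blocks. The pale timber one is at (333,202), the blue at (286,254) and the pink at (350,263). Only the timber one fits; the darker offcut at (317,140) is smaller. The stop's corner is near (284,165), with the rail running right to (382,164). The coupling is at (257,199), the jar at (435,215) and the dish at (416,160). I'll confirm with a crop and measure.

```bash
cat > h.py <<'E'
import numpy as np, cv2
from scipy.spatial.transform import Rotation as R
from workcell import readout, read_camera
def ray(c,uv,z):
    uv=np.atleast_2d(uv).astype(float)
    d=np.c_[(uv[:,0]-c["cx"])/c["fx"],(uv[:,1]-c["cy"])/c["fy"],np.ones(len(uv))]@R.from_rotvec(c["attitude"]).as_matrix().T
    o=np.array(c["origin"]); return (o+d*((z-o[2])/d[:,2])[:,None])[:,:2]
def proj(c,p):
    q=(np.atleast_2d(p)-c["origin"])@R.from_rotvec(c["attitude"]).as_matrix()
    return np.c_[q[:,0]/q[:,2]*c["fx"]+c["cx"],q[:,1]/q[:,2]*c["fy"]+c["cy"]]
def board(c,win):
    "top face of the board: centre, long-axis angle, size"
    u0,v0,u1,v1=win
    hsv=cv2.cvtColor(c["color"],cv2.COLOR_BGR2HSV)
    m=cv2.inRange(hsv,(8,70,120),(25,255,255)); k=np.zeros_like(m); k[v0:v1,u0:u1]=m[v0:v1,u0:u1]
    k=cv2.morphologyEx(k,cv2.MORPH_CLOSE,np.ones((5,5)))
    ct=max(cv2.findContours(k,0,1)[0],key=cv2.contourArea)[:,0]
    return cv2.minAreaRect(ray(c,ct,.04).astype(np.float32)*1000)
E
python3 - <<'E'
from h import *
c=read_camera("top"); print(board(c,(295,175,370,230)))
for n,p,z in (("corner-ish",(286,165),.03),("rail end",(382,164),.03),("endpiece",(281,187),.03)): print(n,ray(c,p,z))
img=c["color"][120:240,220:390]
cv2.imwrite("pics/crop0.png",cv2.resize(img,None,fx=4.7,fy=4.7,interpolation=cv2.INTER_CUBIC))
E
```

```text
((567.2301025390625, -58.69850158691406), (98.6382827758789, 148.38133239746094), 11.290334701538086)
corner-ish [[0.70043528 0.11385571]]
rail end [[ 0.70536564 -0.23581781]]
endpiece [[0.61953846 0.13083266]]
```

View pics/crop0.png

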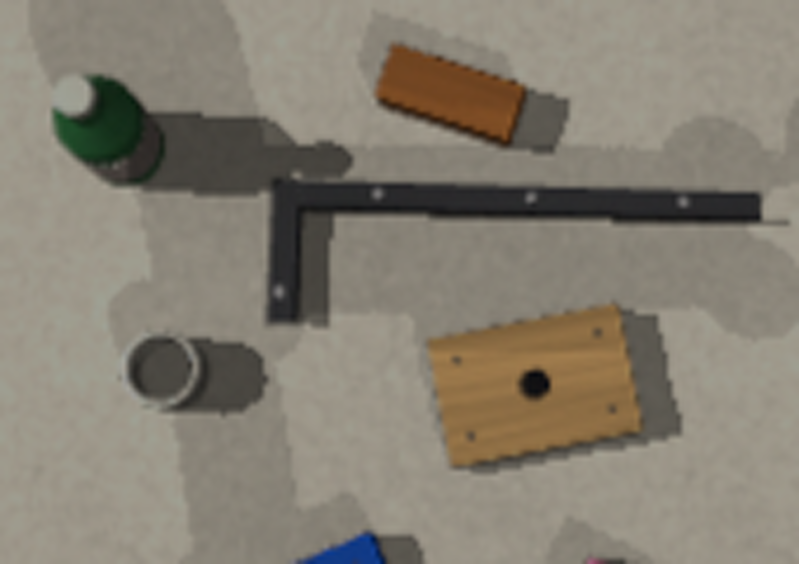

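Confirmed: it is pale timber with a dark hole and four screws, and it measures 98.6×148.4 mm at the expected height, so this is the board. Next I'll fit the stop's inner edges at table level. In the crop the rail runs (300,211)→(755,221) and the end piece (300,211)→(296,323).

```bash
cat >> h.py <<'E'
def stopfit(c,draw=None):
    g=cv2.GaussianBlur(cv2.cvtColor(c["color"],cv2.COLOR_BGR2GRAY),(0,0),.7).astype(float)
    r=[];e=[]
    def edge(a):   # sub-pixel centre of the strongest dark->light step
        d=np.clip(np.diff(a),0,None); i=d.argmax(); s=slice(max(i-1,0),i+2)
        return (d[s]*(np.arange(len(d))[s]+.5)).sum()/d[s].sum()
    for u in range(295,375,3): r.append((u,162+edge(g[162:171,u])))
    for v in range(172,186): e.append((279+edge(g[v,279:290]),v))
    def fit(p):
        vx,vy,x,y=cv2.fitLine((ray(c,p,0)*1000).astype(np.float32),cv2.DIST_HUBER,0,.01,.01).ravel()
        return np.array([x,y]),np.array([vx,vy])
    (p,d),(q,f)=fit(r),fit(e)
    t=np.linalg.solve(np.c_[d,-f],q-p); k=p+t[0]*d
    if d[1]<0:d=-d
    if f[0]<0:f=-f
    return k,np.degrees(np.arctan2(-d[0],d[1])),np.degrees(np.arctan2(f[1],f[0]))
def togo(pos,yaw):
    "shift and turn in tool axes to reach pos, pointing down, tool y line along world y turned by yaw (deg)"
    s=readout.read_state(); T=R.from_rotvec(s["tcp_rot"]); b=[]
    for k in (0,180):
        G=R.from_euler("z",yaw+k,degrees=True)*R.from_rotvec([np.pi,0,0]); b.append((T.inv()*G).as_rotvec(degrees=True))
    return s["tool_pos"].round(4),T.as_matrix().round(3).tolist(),T.inv().apply(np.array(pos)-s["tool_pos"]).round(4),[x.round(1) for x in b],s["q"][5].round(2)
E
python3 - <<'E'
from h import *
from workcell import bot
print(bot.tip_extent)
c=read_camera("top"); k,a1,a2=stopfit(c); print("corner",k,"yaw rail/end",a1,a2)
a=np.radians(a1);M=np.array([[np.cos(a),-np.sin(a)],[np.sin(a),np.cos(a)]])
h=k+M@[-50,-75]; print("home",h, "board in stop frame",M.T@(np.array([567.2,-58.7])-k))
print(togo([.485,-.075,.12],11))
for p in ((303,236),(340,240),(367,247)): print(ray(c,p,.04))
E
```

```text
0.017
corner [705.8388  124.07111] yaw rail/end -1.4228011 -0.84749
home [653.99197202  50.33573928] board in stop frame [-134.0578501  -186.15716206]
(array([ 0.2082, -0.6416,  0.2474]), [[0.951, 0.309, -0.0], [0.309, -0.951, 0.001], [0.0, -0.001, -1.0]], array([ 0.4381, -0.4533,  0.1281]), [array([-0.1,  0. ,  7. ]), array([-0.00e+00, -1.00e-01, -1.73e+02])], np.float64(-0.04))
[[0.4426387  0.04792092]]
[[ 0.42937309 -0.08430941]]
[[ 0.4053075 -0.1803491]]
```

Call:
jog_arm:
  deltas: [0.034,-0.035,0,0,0,0.5,1,0.068,-0.07,0,0,0,1,1,0.102,-0.105,0,0,0,1.5,1,0.136,-0.14,0,0,0,2,1,0.17,-0.175,0,0,0,2.5,1,0.204,-0.21,0,0,0,3,1,0.238,-0.245,0,0,0,4,1,0.27,-0.28,0,0,0,5,1]

```text
time: 1.0
tool_pos: [0.3792, -0.2904, 0.2483]
tcp_rot: [3.121, 0.353, 0.001]
wrist_force: [-0.2, -1.2, -0.0]
width: 0.995
grip_force: 0.0
```

```bash
python3 - <<'E'
from h import *
print(togo([.485,-.075,.12],11))
E
```

```text
(array([ 0.3792, -0.2904,  0.2483]), [[0.975, 0.224, 0.0], [0.224, -0.975, -0.0], [0.0, 0.0, -1.0]], array([ 0.1513, -0.1864,  0.1283]), [array([ 0. , -0. ,  1.9]), array([   0. ,    0. , -178.1])], np.float64(0.64))
```

Call:
jog_arm:
  deltas: [0.03,-0.037,0,0,0,1,1,0.06,-0.074,0,0,0,2,1,0.09,-0.111,0,0,0,2,1,0.12,-0.148,0.02,0,0,2,1,0.15,-0.185,0.05,0,0,2,1,0.151,-0.186,0.09,0,0,2,1,0.151,-0.186,0.12,0,0,2,1,0.151,-0.186,0.128,0,0,2,1]

```text
time: 1.8
tool_pos: [0.4809, -0.0758, 0.1162]
tcp_rot: [-3.125, -0.303, 0.012]
wrist_force: [-0.3, -0.2, 0.1]
width: 1.004
grip_force: 0.0
```

```bash
python3 - <<'E'
from h import *
print(togo([.480,-.076,.022],11.3))
cv2.imwrite("pics/w1.png",read_camera("wrist")["color"])
E
```

```text
(array([ 0.4809, -0.0758,  0.1162]), [[0.981, 0.192, -0.008], [0.192, -0.981, 0.002], [-0.007, -0.003, -1.0]], array([-0.0002,  0.0004,  0.0942]), [array([-0.2,  0.4, -0.2]), array([  0.7,   0.3, 179.8])], np.float64(1.17))
```

View pics/w1.png

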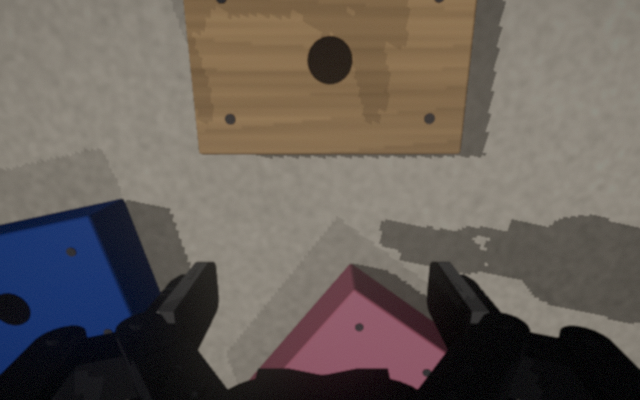

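```bash
python3 - <<'E'
from h import *
c=read_camera("wrist"); s=readout.read_state(); T=R.from_rotvec(s["tcp_rot"]); im=c["color"].copy()
for dx in (0,0.012):
  for sg in (1,-1):
    p=[T.apply([x+dx,sg*y,0])+s["tool_pos"] for x,y in ((-.011,.04),(.011,.04),(.011,.06),(-.011,.06))]
    p=np.array(p); p[:,2]=.04
    cv2.polylines(im,[proj(c,p).astype(int)],True,(0,255,0) if dx==0 else (0,255,255),2)
cv2.imwrite("pics/w2.png",im)
E
```

```text
(no output)
```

View pics/w2.png

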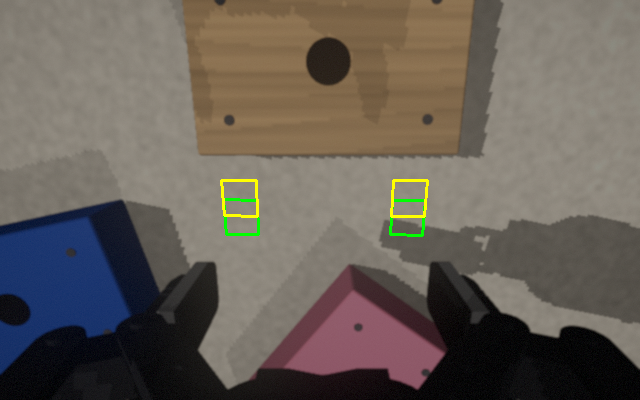

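The overlay shows where the fingers will land (green, around (242,217) and (407,217)). That spot is clear of the blue and pink blocks and about 22 mm short of the board, so I'll descend.

Call:
jog_arm:
  deltas: [0,0,0.03,0,0,0,1,0,0,0.06,0,0,0,1,0,0,0.08,0,0,0,1,0,0,0.09,0,0,0,1,0,0,0.09,0,0,0,1]

```text
time: 2.4
tool_pos: [0.4844, -0.0777, 0.0306]
tcp_rot: [-3.127, -0.299, -0.0]
wrist_force: [-0.2, 1.0, -0.5]
width: 1.0
grip_force: 0.0
```

```bash
python3 - <<'E'
from h import *
print(togo([.480,-.076,.022],11.3))
print(readout.read_state()["wrist_force"])
E
```

```text
(array([ 0.4844, -0.0777,  0.0306]), [[0.982, 0.19, 0.0], [0.19, -0.982, 0.0], [0.0, -0.0, -1.0]], array([-0.004 , -0.0025,  0.0086]), [array([-0. , -0. , -0.4]), array([ -0. ,   0. , 179.6])], np.float64(1.17))
[-0.17340341  0.96490091 -0.4981011 ]
```

Call:
jog_arm:
  deltas: [0.005,0,0.009,0,0,0,1,0.015,0,0.009,0,0,0,1,0.025,0,0.009,0,0,1,1,0.033,0,0.009,0,0,2,1,0.041,0,0.009,0,0,3.5,1,0.049,0,0.009,0,0,5,1,0.057,0,0.009,0,0,6.5,1,0.065,0,0.009,0,0,8,1]

```text
time: 3.2
tool_pos: [0.5479, -0.0644, 0.0215]
tcp_rot: [-3.14, -0.08, 0.003]
wrist_force: [-3.7, 0.5, 3.1]
width: 1.003
grip_force: 2.1
```

```bash
python3 - <<'E'
from h import *
print(togo([.578,-.060,.022],-1.2))
c=read_camera("top"); print(board(c,(285,165,375,230)))
print(readout.read_state()["wrist_force"])
E
```

```text
(array([ 0.5479, -0.0644,  0.0215]), [[0.999, 0.051, -0.002], [0.051, -0.999, 0.0], [-0.002, -0.0, -1.0]], array([ 0.0302, -0.0029, -0.0006]), [array([-0. ,  0.1,  4.1]), array([  -0.2,   -0. , -175.9])], np.float64(1.36))
((635.3494873046875, -58.19921112060547), (47.152923583984375, 144.4702911376953), 0.5617122650146484)
[ 0.13424453 -0.22389999 -0.62778807]
```

Call:
jog_arm:
  deltas: [0.006,-0.001,0,0,0,1,1,0.012,-0.001,0,0,0,2,1,0.018,-0.002,0,0,0,3,1,0.024,-0.003,0,0,0,4,1,0.03,-0.003,0,0,0,4,1]

```text
time: 3.75
tool_pos: [0.5781, -0.0602, 0.0212]
tcp_rot: [-3.141, 0.029, 0.0]
wrist_force: [-2.7, 0.2, 1.4]
width: 1.006
grip_force: 1.5
```

Call:
jog_arm:
  deltas: [0.003,0,0,0,0,0,1,0.006,0,0,0,0,0,1,0.008,0,0,0,0,0,1,0.008,0,0,0,0,0,1]

```text
time: 4.15
tool_pos: [0.5863, -0.0605, 0.0213]
tcp_rot: [3.141, -0.028, 0.002]
wrist_force: [-1.6, 1.2, -0.0]
width: 1.001
grip_force: 0.6
```

```bash
python3 - <<'E'
from h import *
print(togo([.591,-.060,.022],-1.2))
print(readout.read_state()["wrist_force"],readout.read_state()["torque"])
c=read_camera("wrist"); cv2.imwrite("pics/w3.png",c["color"])
E
```

```text
(array([ 0.5863, -0.0605,  0.0213]), [[1.0, -0.018, 0.001], [-0.018, -1.0, -0.0], [0.001, 0.0, -1.0]], array([ 0.0047, -0.0006, -0.0007]), [array([ 0. , -0.1,  0.2]), array([ 1.000e-01,  0.000e+00, -1.798e+02])], np.float64(1.44))
[-1.63118472  1.18699189 -0.02122026] [0.01671005 0.11959863 0.01468825]
```

View pics/w3.png

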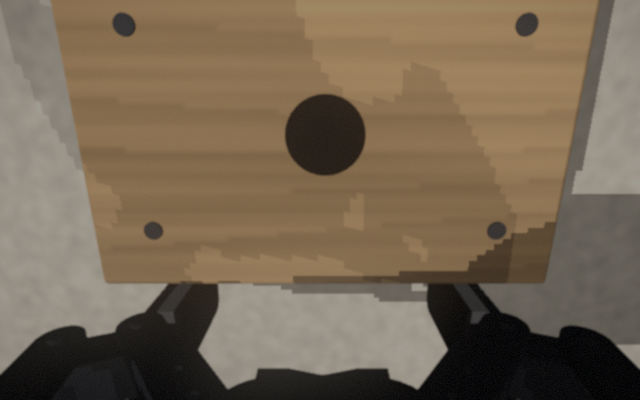

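The wrist view shows the board's near edge (row 282) flat against both fingers and its hole at (325,135). I'll creep forward until the rail resists.

Call:
jog_arm:
  deltas: [0.002,0,0,0,0,0,1,0.003,0,0,0,0,0,1,0.004,0,0,0,0,0,1,0.004,0,0,0,0,0,1]

```text
time: 4.6
tool_pos: [0.5899, -0.0605, 0.0213]
tcp_rot: [3.141, -0.028, 0.001]
wrist_force: [-2.5, -0.5, 0.9]
width: 0.999
grip_force: 1.1
```

Call:
jog_arm:
  deltas: [0.001,0,0,0,0,0,1,0.002,0,0,0,0,0,1,0.002,0,0,0,0,0,1]

```text
time: 4.9
tool_pos: [0.5921, -0.0605, 0.0213]
tcp_rot: [3.141, -0.028, 0.001]
wrist_force: [-1.2, -0.3, 0.2]
width: 0.998
grip_force: 0.9
```

Call:
jog_arm:
  deltas: [0.001,0,0,0,0,0,1,0.002,0,0,0,0,0,1,0.002,0,0,0,0,0,1]

```text
time: 5.2
tool_pos: [0.5936, -0.0605, 0.0212]
tcp_rot: [-3.141, 0.028, 0.001]
wrist_force: [-4.6, 0.6, 1.7]
width: 1.0
grip_force: 1.8
```

Call:
jog_arm:
  deltas: [0.001,0,0,0,0,0,1,0.002,0,0,0,0,0,1,0.002,0,0,0,0,0,1]

```text
time: 5.5
tool_pos: [0.5936, -0.0605, 0.0211]
tcp_rot: [-3.141, 0.028, 0.007]
wrist_force: [-7.4, 0.7, 7.0]
width: 1.001
grip_force: 4.7
```

Call:
jog_arm:
  deltas: [0.001,0,0,0,0,0,1,0.001,0,0,0,0,0,1]

```text
time: 5.7
tool_pos: [0.5936, -0.0605, 0.021]
tcp_rot: [-3.141, 0.028, 0.01]
wrist_force: [-10.5, 0.0, 9.1]
width: 0.999
grip_force: 5.9
```

The rail resists at TCP x=0.5936, so the long side is flush. Now I'll back off, rise and go round to the right-hand end, turning the tool by -90° and half closing it.

Call:
jog_arm:
  deltas: [-0.01,0,0,0,0,0,1,-0.025,0,0,0,0,0,1,-0.025,0,-0.04,0,0,0,1,-0.025,0,-0.08,0,0,0,1,-0.025,0.04,-0.1,0,0,-8,1,-0.025,0.08,-0.1,0,0,-16,1,-0.025,0.12,-0.1,0,0,-24,1,-0.025,0.12,-0.1,0,0,-32,1]

```text
time: 6.5
tool_pos: [0.5711, -0.185, 0.1227]
tcp_rot: [3.022, 0.841, 0.006]
wrist_force: [1.0, 0.1, -0.5]
width: 1.004
grip_force: 0.0
```

Call:
jog_arm:
  deltas: [0,0,0,0,0,-8,0,0,0,0,0,0,-16,0,0,0,0,0,0,-24,0,0,0,0,0,0,-32,0,0,0,0,0,0,-40,0,0,0,0,0,0,-48,0,0,0,0,0,0,-56,0,0,0,0,0,0,-58,0]

```text
time: 7.3
tool_pos: [0.5707, -0.1804, 0.1217]
tcp_rot: [2.235, 2.204, 0.002]
wrist_force: [-0.3, -0.6, 0.9]
width: 0.5
grip_force: 0.0
```

```bash
cat >> h.py <<'E'
def hole(c,win=None):
    g=c["color"].max(2); m=(g<45).astype(np.uint8)
    h=cv2.cvtColor(c["color"],cv2.COLOR_BGR2HSV)
    n,l,st,ce=cv2.connectedComponentsWithStats(m)
    return [(ce[i].round(1),st[i][2:5],(ray(c,ce[i],.04)[0]*1000).round(1)) for i in range(1,n) if 30<st[i][4]<9000 and .6<st[i][2]/st[i][3]<1.6]
E
python3 - <<'E'
from h import *
c=read_camera("top"); print(board(c,(285,155,375,230)))
print(togo([.643,-.170,.1],-1.2+90), readout.read_state()["width"])
cv2.imwrite("pics/t4.png",cv2.resize(c["color"][110:270,230:430],None,fx=3.7,fy=3.7))
E
```

```text
((651.4691162109375, -58.627235412597656), (148.6408233642578, 97.54305267333984), 88.58782958984375)
(array([ 0.5706, -0.1804,  0.1217]), [[0.015, 1.0, 0.003], [1.0, -0.015, -0.001], [-0.001, 0.003, -1.0]], array([0.0115, 0.0722, 0.0219]), [array([0.2, 0. , 0.4]), array([-1.000e-01,  3.000e-01, -1.796e+02])], np.float64(-0.33)) 0.49980147266998787
```

View pics/t4.png

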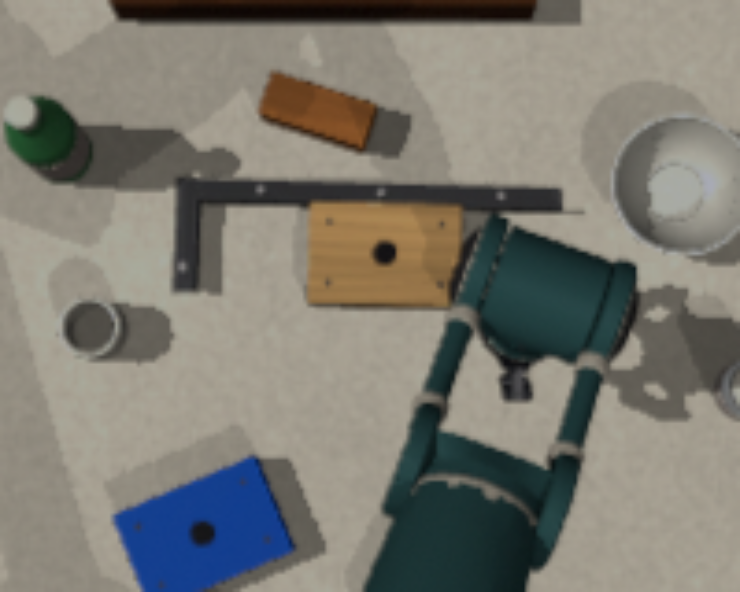

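The top view shows the board flush along the rail: centre (0.651,-0.059), yaw -1.4°, nothing else disturbed. Next I'll descend at its right end.

Call:
jog_arm:
  deltas: [0.006,0.035,0,0,0,0.4,0,0.013,0.074,0,0,0,0.4,0,0.013,0.074,0.03,0,0,0.4,0,0.013,0.074,0.06,0,0,0.4,0,0.013,0.074,0.08,0,0,0.4,0,0.013,0.074,0.095,0,0,0.4,0,0.013,0.074,0.097,0,0,0.4,0]

```text
time: 8.05
tool_pos: [0.6425, -0.168, 0.0219]
tcp_rot: [-2.247, -2.191, 0.002]
wrist_force: [-0.2, -0.0, -0.1]
width: 0.5
grip_force: 0.0
```

```bash
python3 - <<'E'
from h import *
print(togo([.6475,-.05,.022],-1.4+90), readout.read_state()["wrist_force"])
E
```

```text
(array([ 0.6425, -0.168 ,  0.0219]), [[0.025, 1.0, -0.003], [1.0, -0.025, 0.001], [0.001, -0.003, -1.0]], array([ 0.1181,  0.002 , -0.    ]), [array([-0.2, -0.1, -0. ]), array([-1.0e-01,  3.0e-01,  1.8e+02])], np.float64(-0.27)) [-0.2408428  -0.02764355 -0.08934815]
```

Call:
jog_arm:
  deltas: [0.01,0.002,0,0,0,0,0,0.02,0.002,0,0,0,0,0,0.03,0.002,0,0,0,0,0,0.04,0.002,0,0,0,0,0,0.05,0.002,0,0,0,0,0,0.06,0.002,0,0,0,0,0,0.07,0.002,0,0,0,0,0,0.08,0.002,0,0,0,0,0]

```text
time: 8.85
tool_pos: [0.648, -0.0878, 0.0246]
tcp_rot: [2.248, 2.193, 0.0]
wrist_force: [-0.5, -3.8, 3.6]
width: 0.502
grip_force: 2.0
```

Call:
jog_arm:
  deltas: [0.008,0,0,0,0,0,0,0.016,0,0,0,0,0,0,0.024,0,0,0,0,0,0,0.03,0,0,0,0,0,0,0.036,0,0,0,0,0,0,0.04,0,0,0,0,0,0,0.04,0,0,0,0,0,0]

```text
time: 9.55
tool_pos: [0.6485, -0.0474, 0.0239]
tcp_rot: [-2.248, -2.193, -0.0]
wrist_force: [-0.1, -0.6, -0.4]
width: 0.499
grip_force: 0.0
```

Call:
jog_arm:
  deltas: [0.002,0,0,0,0,0,0,0.004,0,0,0,0,0,0,0.005,0,0,0,0,0,0,0.005,0,0,0,0,0,0]

```text
time: 9.95
tool_pos: [0.6485, -0.0432, 0.0238]
tcp_rot: [-2.248, -2.193, 0.0]
wrist_force: [0.6, -0.5, -1.4]
width: 0.504
grip_force: 0.5
```

Call:
jog_arm:
  deltas: [0.001,0,0,0,0,0,0,0.002,0,0,0,0,0,0,0.003,0,0,0,0,0,0,0.003,0,0,0,0,0,0]

```text
time: 10.35
tool_pos: [0.6488, -0.0403, 0.0242]
tcp_rot: [-2.249, -2.193, 0.0]
wrist_force: [-0.1, 0.1, 0.4]
width: 0.501
grip_force: 0.4
```

Call:
jog_arm:
  deltas: [0.001,0,0,0,0,0,0,0.002,0,0,0,0,0,0,0.003,0,0,0,0,0,0,0.003,0,0,0,0,0,0]

```text
time: 10.75
tool_pos: [0.6491, -0.0373, 0.0244]
tcp_rot: [-2.249, -2.194, -0.0]
wrist_force: [0.9, 0.1, -0.8]
width: 0.504
grip_force: 0.4
```

Call:
jog_arm:
  deltas: [0.001,0,0,0,0,0,0,0.002,0,0,0,0,0,0,0.002,0,0,0,0,0,0]

```text
time: 11.05
tool_pos: [0.6492, -0.0371, 0.0244]
tcp_rot: [2.247, 2.193, -0.002]
wrist_force: [-0.9, -6.5, -0.9]
width: 0.503
grip_force: 3.5
```

The end piece makes contact at the expected y=-0.037. I'll press a little more, back off, and look.

Call:
jog_arm:
  deltas: [0.001,0,0,0,0,0,0,0.002,0,0,0,0,0,0,0.002,0,0,0,0,0,0]

```text
time: 11.35
tool_pos: [0.6492, -0.037, 0.0245]
tcp_rot: [2.245, 2.192, -0.005]
wrist_force: [-0.9, -13.4, -1.1]
width: 0.502
grip_force: 6.7
```

Call:
jog_arm:
  deltas: [-0.01,0,0,0,0,0,0,-0.03,0,0,0,0,0,0,-0.03,0,-0.04,0,0,0,0,-0.03,0,-0.08,0,0,8,0,-0.05,-0.04,-0.1,0,0,16,0,-0.08,-0.08,-0.1,0,0,24,0,-0.08,-0.12,-0.1,0,0,32,0,-0.08,-0.12,-0.1,0,0,40,0]

```text
time: 12.15
tool_pos: [0.5208, -0.11, 0.1227]
tcp_rot: [-2.864, -1.279, 0.008]
wrist_force: [-0.8, -0.0, -0.5]
width: 0.503
grip_force: 0.0
```

```bash
python3 - <<'E'
from h import *
c=read_camera("top"); print(board(c,(270,155,375,210)))
print(togo([.565,.054,.12],-1.2),readout.read_state()["width"])
cv2.imwrite("pics/t5.png",cv2.resize(c["color"][130:250,220:380],None,fx=5,fy=5))
E
```

```text
((652.8700561523438, 51.66557312011719), (146.75128173828125, 97.71768188476562), 88.44588470458984)
(array([ 0.5239, -0.1102,  0.1237]), [[0.671, 0.742, -0.002], [0.742, -0.671, 0.001], [-0.0, -0.003, -1.0]], array([ 0.1493, -0.0797,  0.0039]), [array([-0.1,  0.1, 49.1]), array([-1.000e-01, -2.000e-01, -1.309e+02])], np.float64(0.48)) 0.5001371541187416
```

View pics/t5.png

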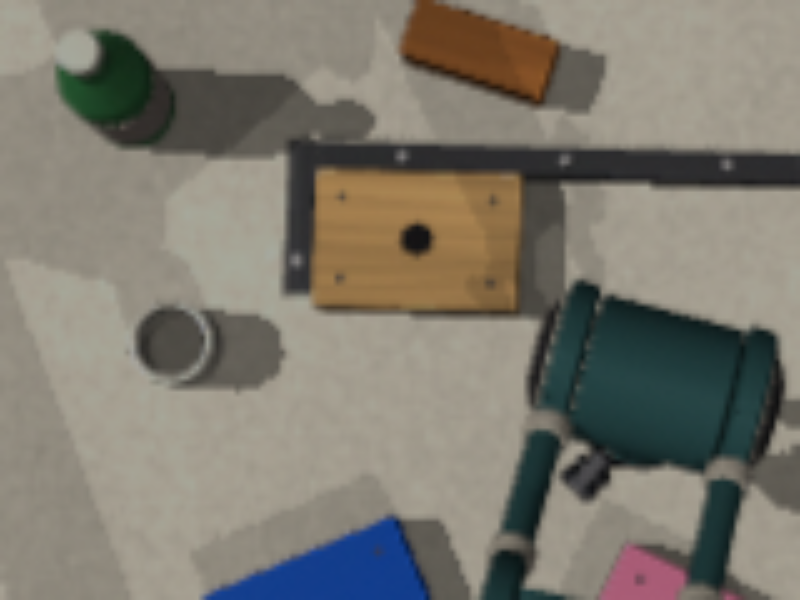

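The board looks home, at (0.653,0.052) against an estimated home of (0.654,0.050). Before handing in, I'll gently reseat it against the rail.

Call:
jog_arm:
  deltas: [0.02,-0.01,0,0,0,8,0,0.04,-0.025,0,0,0,16,0,0.065,-0.04,0,0,0,24,0,0.09,-0.055,0,0,0,32,0,0.12,-0.07,0,0,0,40,0,0.149,-0.08,0,0,0,48,0,0.149,-0.08,0,0,0,49,0,0.149,-0.08,0,0,0,49,0]

```text
time: 13.0
tool_pos: [0.5666, 0.055, 0.1246]
tcp_rot: [-3.141, 0.004, -0.001]
wrist_force: [-0.1, -0.6, -0.2]
width: 0.505
grip_force: 0.0
```

```bash
python3 - <<'E'
from h import *
print(togo([.570,.052,.024],-1.4))
E
```

```text
(array([0.5666, 0.055 , 0.1246]), [[1.0, -0.002, 0.001], [-0.002, -1.0, 0.0], [0.001, -0.0, -1.0]], array([0.0034, 0.003 , 0.1006]), [array([-0. , -0. ,  1.3]), array([ 1.000e-01, -0.000e+00, -1.787e+02])], np.float64(1.63))
```

Call:
jog_arm:
  deltas: [0,0.003,0.03,0,0,1.3,0,0,0.003,0.06,0,0,1.3,0,0,0.003,0.085,0,0,1.3,0,0,0.003,0.1,0,0,1.3,0,0.01,0.003,0.1,0,0,1.3,0,0.018,0.003,0.1,0,0,1.3,0,0.024,0.003,0.1,0,0,1.3,0,0.025,0.003,0.1,0,0,1.3,0]

```text
time: 13.8
tool_pos: [0.5938, 0.0509, 0.0263]
tcp_rot: [-3.141, 0.047, -0.007]
wrist_force: [1.1, 1.0, 1.1]
width: 0.504
grip_force: 0.0
```

Call:
jog_arm:
  deltas: [0.001,0,0,0,0,0,0,0.003,0,0,0,0,0,0,0.004,0,0,0,0,0,0,0.004,0,0,0,0,0,0]

```text
time: 14.2
tool_pos: [0.5948, 0.0509, 0.0244]
tcp_rot: [3.141, -0.047, 0.0]
wrist_force: [0.4, 0.2, -0.5]
width: 0.501
grip_force: 0.0
```

Call:
jog_arm:
  deltas: [0.001,0,0,0,0,0,0,0.002,0,0,0,0,0,0,0.002,0,0,0,0,0,0]

```text
time: 14.5
tool_pos: [0.5956, 0.0509, 0.024]
tcp_rot: [3.141, -0.047, -0.004]
wrist_force: [-5.0, 1.4, 3.1]
width: 0.496
grip_force: 2.2
```

Call:
jog_arm:
  deltas: [0.001,0,0,0,0,0,0,0.002,0,0,0,0,0,0,0.003,0,0,0,0,0,0,0.003,0,0,0,0,0,0]

```text
time: 14.9
tool_pos: [0.5965, 0.0508, 0.0237]
tcp_rot: [3.141, -0.047, -0.011]
wrist_force: [-10.5, 0.3, 8.4]
width: 0.501
grip_force: 5.6
```

Call:
jog_arm:
  deltas: [-0.01,0,0,0,0,0,0,-0.025,0,0,0,0,0,0,-0.03,0,-0.04,0,0,0,0,-0.03,0,-0.09,0,0,0,0,-0.05,0.04,-0.12,0,0,0,0,-0.06,0.09,-0.12,0,0,0,0,-0.06,0.14,-0.12,0,0,0,0,-0.06,0.18,-0.12,0,0,0,0]

```text
time: 15.7
tool_pos: [0.5349, -0.1297, 0.1455]
tcp_rot: [3.14, -0.047, 0.007]
wrist_force: [-0.3, 0.3, 0.5]
width: 0.495
grip_force: 0.0
```

```bash
python3 - <<'E'
from h import *
for i in range(2): c=read_camera("top")
print(board(c,(270,155,375,210)),readout.read_state()["wrist_force"])
s=read_camera("scene")
a=cv2.resize(c["color"][140:220,240:360],None,fx=5,fy=5); b=cv2.resize(s["color"][150:290,240:450],None,fx=2.857,fy=2.857)[:400]
b=cv2.resize(b,(600,200*2)); cv2.imwrite("pics/f6.png",cv2.resize(np.vstack([a,b]),(450,600)))
E
```

```text
((654.108642578125, 51.36246871948242), (146.9745635986328, 97.89887237548828), 88.44537353515625) [-0.00678509  0.4748591   0.23885285]
```

View pics/f6.png

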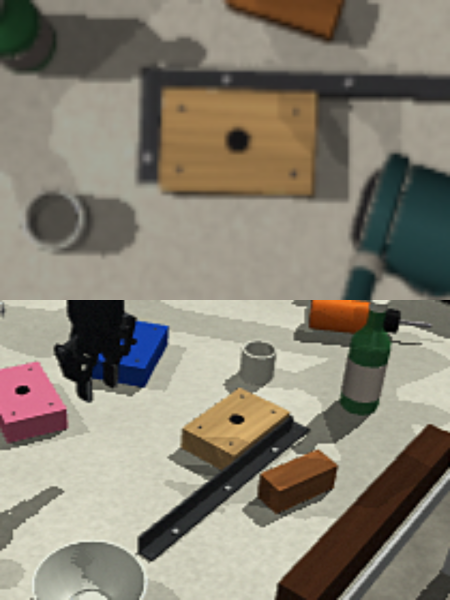

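The board sits tight in the corner at (0.654,0.051), which matches home to about 1 mm. The gripper is clear and the bystanders are unmoved, so I'm handing in.

```bash
python3 -c "
from workcell import finish_job
print(finish_job())"
```

```text
the job is handed in; nothing more can be done
None
```

I pushed the timber board home in the corner stop, against both the rail and the end piece (within about 1 mm by the last camera check); nothing else was moved, and I handed the job in at about 16 s.

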